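# Refit the rotor of the wine transfer pump

### The arm

A 6-joint arm with a two-finger parallel gripper is mounted at the origin on the work surface. World frame = base frame: x ahead of the robot, y to its left, z up, the work surface at z = 0. Lengths are in m, angles in rad, forces in N, time in s.
With the tool pointing down it reaches from about 0.275 to 1 m from the base axis. Payload 8.4 kg.
Tool frame: the origin (TCP) lies on the centre line of the jaws, within the pads' length; the fingertips stand 17 mm ahead of it and the grasp point (between the pads) lies 2 mm behind it (bot.tcp_to_tips is the z of the fingertips in the tool frame, in m); z points along the fingers, y is the line along which they close (so a half turn about z gives the same grasp; the last joint's range is limited). The gripper opens to 85 mm and grips with 20 to 120 N. Pads are 22 mm wide; open, the fingers measure 114 mm over their backs; the gripper's body (76 mm by 85 mm) begins 54 mm behind the grasp point. The pads swing forward as they close: fully open they stand 13 mm farther back than shut.
Start: joints at [-1.233, 0.353, 1.633, -0, 1.155, -0.002], TCP at [0.208, -0.589, 0.248] pointing down, gripper open.
Joint ranges: [-2.63, 2.63], [-0.92, 2.1], [0.06, 2.66], [-1.3, 4.44], [0, 2.69], [-3.02, 3.02]. Speed limits (rad/s): [2.22, 2.22, 2.79, 3.14, 3.14, 3.14].

### API

Orientations are given as a unit quaternion [x, y, z, w].
In Python, from workcell import bot, hand, kinematics, get_obs, vision, hand_in gives the robot as it stands. The module is installed in compiled form; this text tells all that it offers. Calls block until the motion is done:
- bot.reach(position, orientation): joint-space move of the TCP to a pose.
- bot.servo_line(position, ori=None, velocity=0.15): straight line of the TCP; ori=None keeps the orientation; velocity is the mean speed in m/s.
- bot.goto_joints(angles): joint-space move.
- hand.move_gripper(opening, strength=None): finger opening in m; strength is the grip in N (None keeps the last); returns when the fingers have stopped.
- bot.dwell(seconds).
- kinematics.solve_ik(position, orientation): joint angles nearest the present ones, or None.
- get_obs(): the state.
- vision.read_camera(name): name is "scene" or "top" or "wrist"; returns a dict with "frame" (384x512x3 uint8, red, green, blue), "intrinsics" (3x3 intrinsics, pixels), "view" (4x4, takes a point from world to camera coordinates). Camera axes: x right, y down, z forward; pixel columns grow to the right and rows downward; lengths in m; the calibration is good to about 2 mm. The wrist camera is an equidistant fisheye: a pixel r from the principal point sees the ray r / f radians off the axis. A picture is of the moment at which its call begins. There is no depth.
A pose or a line that the arm cannot do raises bot.IKError and nothing moves.
- hand_in(): hands the job in; it is judged then, once.
The state is a dict: "time_s": time; "joint_pos": joint angles; "joint_vel": joint speeds; "joint_efforts": joint torques, N m; "position": TCP position; "orientation": TCP orientation; "wrist_force": force on the tool from outside, world axes, zero at the start; "ft_torque": the same for the moment, N m; "gripper_width": finger opening in m; "grip_force": force on a finger pad.
Only numpy, scipy, OpenCV 4.12 (cv2) and the standard library are available. Lean on these libraries where they do the work, as an engineer would, in place of code of your own. Each camera call takes 0.05 s, during which the arm holds its last target. There are 200 camera calls.

### The job

The steel rotor of the small wine transfer pump hangs in the fork of the drying stand: lift it up and off, hold it over the open pump head, turn it until its cross-shaped stem matches the cross-shaped socket, and slide it fully home, upright. Then push it down against the sprung shaft seal until the spring is well past half of its travel, and finish like that, still gripping the rotor by its square head and still pushing, so that I can fit the retaining clip. Leave the bottle, the tumbler and the pump cover where they stand.

Things in the scene. Friction and masses are not known exactly. Their poses are not given: they have to be found in the camera images.
- rotor: loose bare-steel pump rotor, 0.2-0.37 kg, upright. Origin: centre of its stem's lower tip; z up the axis. Stem z 0-32 mm: two crossed ribs along its x and y, each 26 mm end to end, 6 mm thick, lower edges rounded (3 mm). Disc 60 mm diameter, z 32-37. Four vanes along +-x, +-y (above the ribs) to radius 38 mm, top z 47. Square head 26 x 26 mm, flats facing x and y, top z 92. Any quarter turn fits
- rotor_head (a point): point on the rotor's axis inside the square head, 74 mm above the stem's tip: where to grip it (fingertips then stay above the vanes)
- stand: fixed wooden drying stand; origin at table level under the fork's middle. Two level prongs along its x, 16 mm wide, 32 mm apart, tops at z 100 mm, open to its -x, where lips rise to z 112; crossbar and post (z 100) at +x. The rotor's disc lies on the prongs, stem between them, its tip at z 68 mm: raise the rotor 45 mm or more before moving it sideways
- pump: the pump, fixed, upright; origin at the centre of its underside. Round grey motor housing, on top an open steel bowl (the pump head), 112 mm outside and 98 mm inside diameter, rim 122 mm above the table. Two hose stubs stick out along its +y and -y to 88 mm from the axis, at 95 mm height
- drive: drive hub in the bowl, on the pump's axis: 40 x 40 mm square block with a cross-shaped socket open upwards. Origin: centre of the socket's floor, 81 mm above the table when the spring is relaxed; z up. Two crossed slots along its x and y (parallel to the sides), 29 mm long, 9 mm wide, 24 mm deep. The stem is home when its tip is on the floor. Turns about z in a stiff bearing (0.12 Nm); any start angle
- seal (a joint): how far the sprung shaft seal, with the drive hub on it, is pushed down, m: 0 relaxed, 0.008 fully down (hard stop). The spring needs about 7 N to start moving, 12 N at the stop (the rotor's weight of 2 to 4 N helps, but does not move it alone)
- bottle: bystander: wine bottle standing, 74 mm diameter, 300 mm high; origin at the centre of its underside
- tumbler: bystander: steel tumbler standing, 84 mm rim diameter, 110 mm high; origin at the centre of its underside
- cover: bystander: the pump's cover, a flat steel ring 112 mm in diameter, 12 mm thick, lying on the table; origin at the centre of its underside
Things that resemble listed ones, but are neither listed nor needed, are in the scene too. What is shaped like the rotor but blue or yellow is not meant.

How it is judged:
By the outcome, as a careful person would: the job done as asked, in the order asked, and still so for the second after the job is handed in, while the arm keeps its last pose, push and grip.
It also fails if it takes over 45 s, if anything falls off the work surface, if the arm or the gripper's body presses on something with over 40 N, if the wrist force passes 120 N, or if a joint passes its speed limit or range.

## Working session

There is one attempt and no reset: what is moved stays moved. The work goes in short steps, each a Python script; the robot and the scene stay as the last script left them, time stands still between calls to the robot, and variables do not carry over. Pictures are saved under pics/ and viewed, at most 10 in all, crops included, and the job is handed in when it is done.

```bash
mkdir -p pics; cat > h.py <<'E'
import numpy as np, cv2
from workcell import bot, hand, kinematics, get_obs, vision, hand_in
def snap(n,f):
    c=vision.read_camera(n); cv2.imwrite(f,c["frame"][:,:,::-1]); np.savez(f[:-4]+'.npz',**c); return c
def load(f): return np.load(f)
def ray2z(c,u,v,z):
    K=c["intrinsics"];V=c["view"];R=V[:3,:3];o=-R.T@V[:3,3]
    d=R.T@np.array([(u-K[0,2])/K[0,0],(v-K[1,2])/K[1,1],1]); return o+d*(z-o[2])/d[2]
def fish2z(c,u,v,z):
    K=c["intrinsics"];V=c["view"];R=V[:3,:3];o=-R.T@V[:3,3]
    a=np.array([(u-K[0,2])/K[0,0],(v-K[1,2])/K[1,1]]);t=np.hypot(*a)
    d=R.T@np.r_[np.sin(t)*a/max(t,1e-9),np.cos(t)]; return o+d*(z-o[2])/d[2]
E
python3 - <<'E'
from h import *
a=snap("scene","pics/s.png");b=snap("top","pics/t.png")
im=np.hstack([a["frame"],b["frame"]])[:,:,::-1]
cv2.imwrite("pics/st.png",cv2.resize(np.vstack([a["frame"],b["frame"]])[:,:,::-1],(400,600)))
for c in(a,b): print(c["intrinsics"],c["view"])
o=get_obs();print(o["position"],o["orientation"],o["time_s"],o["wrist_force"])
E
```

```text
[[431.23205601   0.         254.60011222]
 [  0.         431.23205601 197.19711767]
 [  0.           0.           1.        ]] [[-0.88100344  0.47307853 -0.00544467  0.49878927]
 [ 0.3058416   0.56070614 -0.76946055 -0.05144849]
 [-0.36096241 -0.6795626  -0.63867113  1.70487005]
 [ 0.          0.          0.          1.        ]]
[[446.12503001   0.         252.14789091]
 [  0.         446.12503001 191.10974025]
 [  0.           0.           1.        ]] [[ 0.01693857 -0.99970375  0.01747864 -0.06728267]
 [-0.99687539 -0.0182344  -0.07685678  0.56178697]
 [ 0.07715273 -0.01612218 -0.99688893  1.6033616 ]
 [ 0.          0.          0.          1.        ]]
[ 0.20818205 -0.58887174  0.24763662] [ 9.85601645e-01  1.69082816e-01 -1.09526956e-04 -6.21267990e-04] 0.1 [-1.33807666  0.55307656  0.43043906]
```

View pics/s.png

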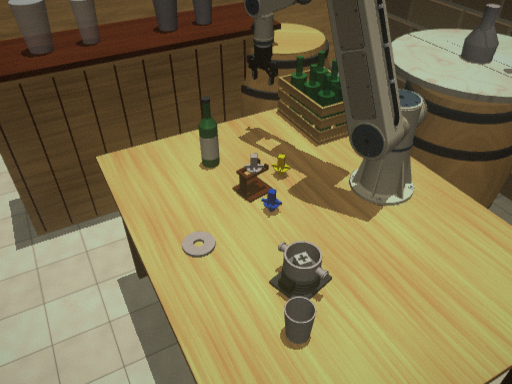

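View pics/t.png

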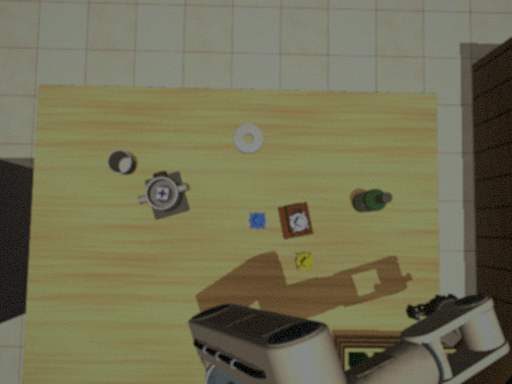

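Rotor candidates in the top view are the steel one on the stand at (298,221), the blue one at (257,220) and the yellow one at (304,261). I choose the steel one on the brown stand. The pump is at (163,193), the cover at (249,138), the bottle at (370,200) and the tumbler at (122,162). Next is a close crop to check the choice.

```bash
python3 - <<'E'
from h import *
s=cv2.imread("pics/s.png");t=cv2.imread("pics/t.png")
f=lambda im,u,v,w,h,k:cv2.resize(im[v:v+h,u:u+w],None,fx=k,fy=k,interpolation=cv2.INTER_CUBIC)
A=f(t,270,195,50,50,6);B=f(t,135,165,60,60,5);C=f(s,225,145,75,75,4);D=f(s,265,235,75,75,4)
cv2.imwrite("pics/c.png",np.vstack([np.hstack([A,B]),np.hstack([C,D])]))
c=load("pics/t.npz")
print("rot",ray2z(c,299,221,.155),"pump",ray2z(c,163,193,.115),"bottle",ray2z(c,362,200,0.02))
E
```

```text
rot [ 0.45552673 -0.21313022  0.155     ] pump [0.54363686 0.24907507 0.115     ] bottle [ 0.53778755 -0.45989868  0.02      ]
```

View pics/c.png

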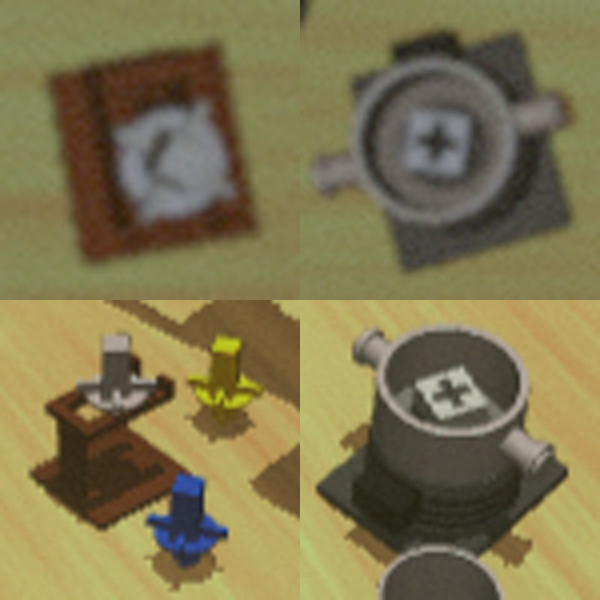

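```bash
python3 - <<'E'
from h import *
q=[1,0,0,0]
o=get_obs()
bot.reach([0.17,-0.45,0.36],o["orientation"])
bot.reach([0.43,-0.20,0.36],q)
o=get_obs();print(o["position"],o["orientation"],o["time_s"],o["joint_pos"])
c=snap("wrist","pics/w1.png");print(c["intrinsics"],c["view"])
# predicted pixel of rough rotor
V=c["view"];p=V[:3,:3]@np.array([.455,-.213,.16])+V[:3,3];t=np.arctan2(np.hypot(p[0],p[1]),p[2]);K=c["intrinsics"]
uv=K[:2,2]+K[0,0]*t*p[:2]/np.hypot(p[0],p[1]);print(uv)
u,v=uv.astype(int);im=c["frame"][:,:,::-1]
x0,y0=max(0,u-60),max(0,v-60);cr=im[y0:y0+120,x0:x0+120];print(x0,y0)
cv2.imwrite("pics/w1v.png",np.hstack([cv2.resize(im,(400,300)),cv2.resize(cr,None,fx=400/cr.shape[1],fy=400/cr.shape[1],interpolation=2)[:300]]) if 0 else im)
cv2.imwrite("pics/w1c.png",cv2.resize(cr,None,fx=5,fy=5,interpolation=2))
E
```

```text
[ 0.42991396 -0.20066483  0.35945461] [ 9.99999857e-01 -4.23174941e-05 -5.30839080e-04 -5.45106630e-05] 2.2083 [-4.39619541e-01  1.67202594e-02  1.79954360e+00 -3.63969097e-04
  1.32633595e+00  1.13134969e+00]
[[297.31863964   0.         254.61573604]
 [  0.         297.31863964 196.22611546]
 [  0.           0.           1.        ]] [[-8.52769446e-05 -9.99998928e-01  1.46164736e-03 -2.02198062e-01]
 [-9.65601527e-01  4.62410238e-04  2.60025917e-01  3.53467427e-01]
 [-2.60026315e-01 -1.38919470e-03 -9.65600531e-01  5.96536787e-01]
 [ 0.00000000e+00  0.00000000e+00  0.00000000e+00  1.00000000e+00]]
[264.63998873 155.77493914]
204 95
```

View pics/w1.png

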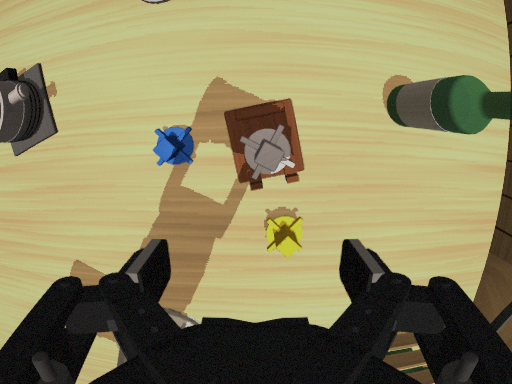

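View pics/w1c.png

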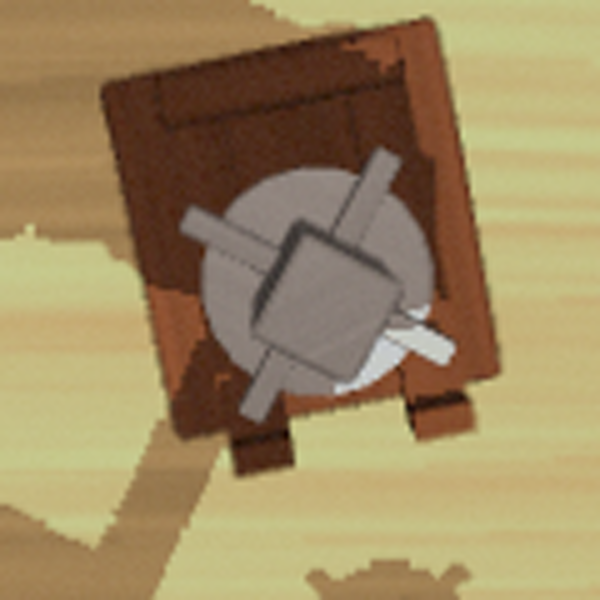

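The crop shows the bare-steel rotor on the stand: head-top corners at crop (308,235), (400,290), (350,380), (255,322), and vane tips at (385,155), (190,220), (445,355), (252,410). The fork is open towards the base. Blue and yellow are the lookalikes.

```bash
python3 - <<'E'
from h import *
c=load("pics/w1.npz")
g=lambda L,z:np.array([fish2z(c,204+u/5,95+v/5,z)[:2] for u,v in L])
H=g([(308,235),(400,290),(350,380),(255,322)],.16);T=g([(385,155),(445,355),(252,410),(190,220)],.115)
print("head",H.mean(0),np.linalg.norm(np.diff(H,axis=0),axis=1),"vanes",T.mean(0))
for A in(H,T):
    for i in(0,1):
        d=A[i+2]-A[i];print(np.linalg.norm(d),np.degrees(np.arctan2(d[1],d[0]))%90)
S=g([(102,88),(432,20),(500,375),(180,437)],.0);print(S)
E
```

```text
head [ 0.45434572 -0.21854303] [0.02359249 0.02289492 0.02473403] vanes [ 0.45391501 -0.2183653 ]
0.03357719410332998 16.489393447528755
0.03266967758238199 12.816600016197128
0.07244081072661213 63.02956515094655
0.07252545510658884 62.158224968475025
[[ 0.5056991  -0.1534967 ]
 [ 0.52818815 -0.25990684]
 [ 0.41122075 -0.28459583]
 [ 0.38986911 -0.17784077]]
```

```bash
cat >> h.py <<'E'
from scipy.spatial.transform import Rotation as Ro
def Q(deg): return (Ro.from_euler('z',deg,degrees=True)*Ro.from_quat([1,0,0,0])).as_quat()
E
python3 - <<'E'
from h import *
for p in([.454,-.2184,.14],[.544,.249,.2]):
  for psi in(62,-28,-10,0,20,45,80,-60,-90):
    j=kinematics.solve_ik(p,Q(psi)); print(p[1],psi,None if j is None else np.round(j,2))
hand.move_gripper(.06,80)
bot.reach([.454,-.2184,.25],Q(-28))
c=snap("wrist","pics/w2.png"); print(c["view"],get_obs()["time_s"])
E
```

```text
-0.2184 62 [-0.45  0.31  1.99 -0.    0.85  0.04]
-0.2184 -28 [-0.45  0.31  1.99 -0.    0.85  1.61]
-0.2184 -10 [-0.45  0.31  1.99 -0.    0.85  1.29]
-0.2184 0 [-0.45  0.31  1.99 -0.    0.85  1.12]
-0.2184 20 [-0.45  0.31  1.99 -0.    0.85  0.77]
-0.2184 45 [-0.45  0.31  1.99 -0.    0.85  0.33]
-0.2184 80 [-0.45  0.31  1.99 -0.    0.85 -0.28]
-0.2184 -60 [-0.45  0.31  1.99 -0.    0.85  2.17]
-0.2184 -90 [-0.45  0.31  1.99 -0.    0.85  2.69]
0.249 62 [ 0.43  0.36  1.74 -0.    1.04  0.92]
0.249 -28 [ 0.43  0.36  1.74 -0.    1.04  2.49]
0.249 -10 [ 0.43  0.36  1.74 -0.    1.04  2.17]
0.249 0 [ 0.43  0.36  1.74 -0.    1.04  2.  ]
0.249 20 [ 0.43  0.36  1.74 -0.    1.04  1.65]
0.249 45 [ 0.43  0.36  1.74 -0.    1.04  1.21]
0.249 80 [ 0.43  0.36  1.74 -0.    1.04  0.6 ]
0.249 -60 None
0.249 -90 [ 0.43  0.36  1.74 -0.    1.04 -2.71]
[[-4.66476237e-01 -8.84533271e-01  9.01888532e-04  1.78266602e-02]
 [-8.54205032e-01  4.50746276e-01  2.59155471e-01  4.53525228e-01]
 [-2.29638160e-01  1.20119471e-01 -9.65835197e-01  5.10318894e-01]
 [ 0.00000000e+00  0.00000000e+00  0.00000000e+00  1.00000000e+00]] 3.2167
```

View pics/w2.png

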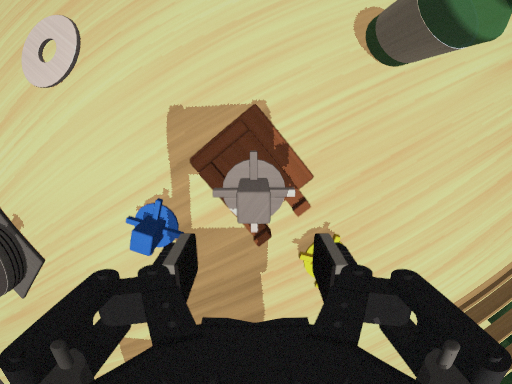

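The rotor is aligned with the jaws, with its vanes horizontal and vertical in the image. The head-top face centre is near (254.5,208), and the right vane tip is at (293,192).

```bash
python3 - <<'E'
from h import *
c=load("pics/w2.npz")
print(fish2z(c,254.5,208,.16), fish2z(c,254,191.5,.115), fish2z(c,214,193,.115)-fish2z(c,295,192,.115))
p=fish2z(c,254.5,208,.16)[:2]
p=np.clip(p,[.450,-.2225],[.458,-.2145]); print(p)
bot.servo_line([*p,.14],velocity=.12)
hand.move_gripper(.0,80); o=get_obs(); print(o["gripper_width"],o["grip_force"],o["position"])
bot.servo_line([*p,.25],velocity=.15)
o=get_obs(); print(o["gripper_width"],o["wrist_force"],o["time_s"])
t=np.array([.544,.249]); 
bot.reach([t[0]-.10*np.cos(np.radians(17)),t[1]-.10*np.sin(np.radians(17)),.30],Q(17))
snap("wrist","pics/w3.png");o=get_obs(); print(o["position"],o["gripper_width"],o["wrist_force"],o["time_s"])
E
```

```text
[ 0.45357386 -0.2187851   0.16      ] [ 0.45517755 -0.21914749  0.115     ] [0.03353911 0.06557155 0.        ]
[ 0.45357386 -0.2187851 ]
0.025102437363070287 79.19733166694641 [ 0.45417117 -0.21896313  0.14077869]
0.024894559693583555 [-0.66555184  0.12600502 -3.85787656] 5.575
[0.44869488 0.21886726 0.29977831] 0.02519707225256716 [-0.40654248  0.13469855 -3.37480269] 7.25
```

View pics/w3.png

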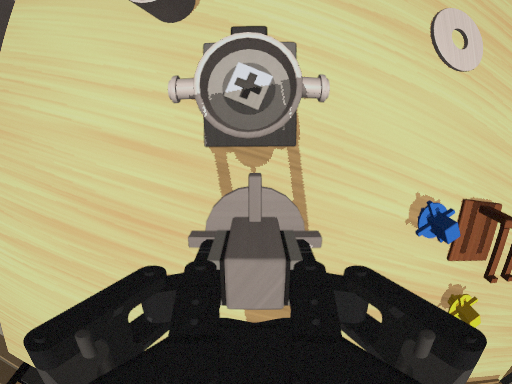

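The rotor is held upright, with vane tips at (255,174), (190,239) and (321,239). The bowl rim is at (248,83) and the hub block at (249,86), turned about 25° in the image. I'll take an enlarged crop of both.

```bash
python3 - <<'E'
from h import *
im=cv2.imread("pics/w3.png")
a=cv2.resize(im[50:120,210:290],None,fx=7,fy=7,interpolation=2)
cv2.imwrite("pics/w3a.png",a)
E
```

```text
(no output)
```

View pics/w3a.png

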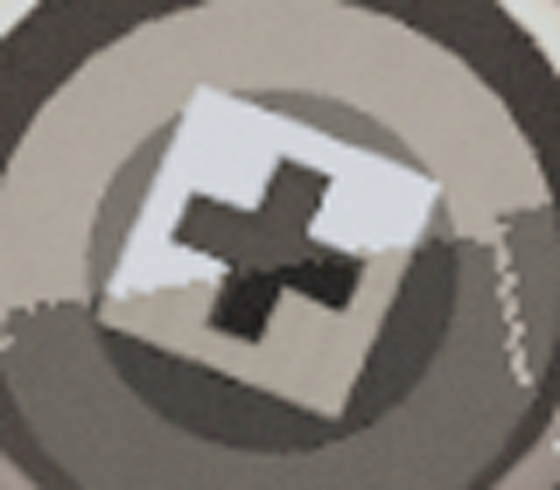

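```bash
python3 - <<'E'
from h import *
c=load("pics/w3.npz")
g=lambda L,z:np.array([fish2z(c,210+(u+.5)/7-.5,50+(v+.5)/7-.5,z)[:2] for u,v in L])
C=g([(200,85),(440,186),(338,417),(97,318)],.105);S=g([(305,167),(352,287),(238,334),(186,217)],.105)
for A in(C,S):
    print(A.mean(0))
    for i in(0,1):
        d=A[i+2]-A[i];print(np.linalg.norm(d),np.degrees(np.arctan2(d[1],d[0]))%90)
z=.2998-.0258
f,l,r=[fish2z(c,u,v,z)[:2] for u,v in((255,174),(189.5,239),(321.5,239))]
o=np.array([.44869,.21887]);print((l+r)/2-o,np.linalg.norm(l-r),np.degrees(np.arctan2(*(l-r)[::-1]))%90,np.linalg.norm(f-(l+r)/2),np.degrees(np.arctan2(*(f-(l+r)/2)[::-1])))
R=Ro.from_euler('z',-17,degrees=True).as_matrix()[:2,:2]
print("in tool",R@((l+r)/2-o))
E
```

```text
[0.54422205 0.25374885]
0.05591506354163724 38.86105915317606
0.05577487046444255 38.27606427874281
[0.54412441 0.25345559]
0.027845202453461095 85.59060457070942
0.027401644706392607 83.21196043784423
[ 0.00119419 -0.00139757] 0.07388565703127248 16.860947244103755 0.036661309750205734 17.45584750787476
in tool [ 0.0007334  -0.00168565]
```

```bash
python3 - <<'E'
from h import *
bot.reach([.544,.2536-.09,.26],Q(83.6))
c=snap("wrist","pics/w4.png");o=get_obs();print(o["position"],Ro.from_quat(o["orientation"]).as_euler('xyz',degrees=True),o["time_s"])
V=c["view"];K=c["intrinsics"];p=V[:3,:3]@np.array([.544,.2536,.105])+V[:3,3];h=np.hypot(p[0],p[1])
u,v=(K[:2,2]+K[0,0]*np.arctan2(h,p[2])*p[:2]/h).astype(int);print(u,v)
im=cv2.imread("pics/w4.png")
x0,y0=u-45,max(0,v-45);print(x0,y0)
a=cv2.resize(im[y0:y0+90,x0:x0+90],None,fx=6,fy=6,interpolation=2)
b=cv2.resize(im[150:300,180:330],None,fx=1.7,fy=1.7,interpolation=2)
b=np.pad(b,((0,540-b.shape[0]),(0,0),(0,0)))
cv2.imwrite("pics/w4a.png",np.hstack([a,b]))
E
```

```text
[0.54388475 0.16355898 0.26015043] [ 1.79997413e+02 -7.11454577e-03  8.35248584e+01] 8.5083
242 91
197 46
```

View pics/w4a.png

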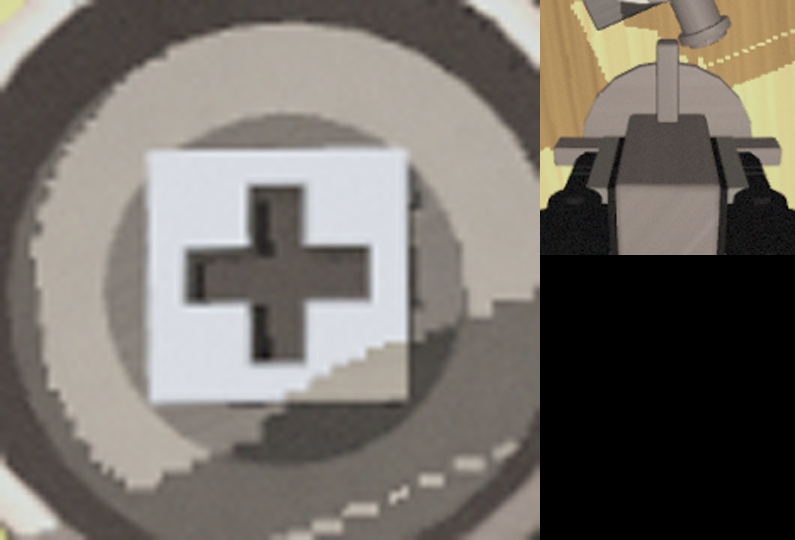

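```bash
python3 - <<'E'
from h import *
c=load("pics/w4.npz")
g=lambda L,z:np.array([fish2z(c,197+(u+.5)/6-.5,46+(v+.5)/6-.5,z)[:2] for u,v in L])
C=g([(146,150),(408,148),(409,402),(148,404)],.105);S=g([(277,184),(371,273),(278,362),(185,275)],.105)
for A in(C,S):
    print(A.mean(0),[ (round(np.linalg.norm(A[i+2]-A[i]),4),round(np.degrees(np.arctan2(*(A[i+2]-A[i])[::-1]))%90,2)) for i in(0,1)])
h1=np.array([.54417,.25360]);h2=(C.mean(0)+S.mean(0))/2
M=lambda a:Ro.from_euler('z',a,degrees=True).as_matrix()[:2,:2]
# h1=h+M(17)b ; h2=h+M(83.5)b
b=np.linalg.solve(M(17)-M(83.5),h1-h2);print("b",b,"hub",h1-M(17)@b)
f,l,r=[fish2z(c,u,v,.2601-.0258)[:2] for u,v in((255.2,173.8),(188.8,239),(321.6,239))]
print("rotor in tool",M(-83.5)@((l+r)/2-get_obs()["position"][:2]))
E
```

```text
[0.54429847 0.25376668] [(np.float64(0.0574), np.float64(38.74)), (np.float64(0.057), np.float64(38.43))]
[0.54437336 0.25392904] [(np.float64(0.0282), np.float64(83.74)), (np.float64(0.0288), np.float64(83.6))]
b [ 2.82043670e-05 -2.70526811e-04] hub [0.54406393 0.25385046]
rotor in tool [-0.00089881 -0.00136982]
```

```bash
python3 - <<'E'
from h import *
x,y=.5433,.2539;q=Q(83.6)
bot.servo_line([x,y,.26],q,.15); bot.servo_line([x,y,.182],q,.1); bot.dwell(.2)
w0=get_obs()["wrist_force"];print(w0,get_obs()["position"])
for z in np.arange(.178,.153,-.003):
    bot.servo_line([x,y,z],q,.03); o=get_obs();d=o["wrist_force"]-w0
    print(round(z,4),np.round(o["position"],4),np.round(d,2),np.round(o["ft_torque"],2),round(o["gripper_width"],4),round(o["time_s"],2))
    if d[2]>6: break
E
```

```text
[-0.68718318 -0.24575019 -3.72260549] [0.54366378 0.25407308 0.18271078]
0.178 [0.5431 0.2538 0.1778] [-0.33 -0.13  0.8 ] [-0.01 -0.    0.03] 0.0252 10.68
0.175 [0.544  0.2547 0.1753] [2.09 4.38 1.37] [ 0.98 -0.37 -0.01] 0.0248 10.93
0.172 [0.544  0.2549 0.1721] [3.85 5.87 1.45] [ 1.44 -0.54 -0.01] 0.0254 11.18
0.169 [0.5439 0.2549 0.169 ] [ 3.24  7.39 -0.13] [ 1.49 -0.47  0.06] 0.0251 11.43
0.166 [0.5439 0.255  0.1659] [ 2.38  8.04 -0.92] [ 1.56 -0.54  0.04] 0.0253 11.68
0.163 [0.5439 0.255  0.1629] [ 2.31  6.71 -1.26] [ 1.56 -0.53  0.06] 0.0253 11.93
0.16 [0.5439 0.255  0.1599] [ 3.66  7.73 -1.1 ] [ 1.59 -0.52  0.02] 0.0251 12.18
0.157 [0.5439 0.255  0.1569] [ 2.59  7.56 -0.5 ] [ 1.61 -0.53  0.04] 0.0253 12.43
0.154 [0.544  0.255  0.1539] [ 2.67  7.79 -0.98] [ 1.64 -0.54  0.06] 0.0252 12.68
```

```bash
python3 - <<'E'
from h import *
q=Q(83.6);w0=np.array([-.69,-.25,-3.72])
def show(z):
    o=get_obs();print(round(z,4),np.round(o["position"],4),np.round(o["wrist_force"]-w0,2),np.round(o["ft_torque"],2),round(o["gripper_width"],4),round(o["time_s"],2));return (o["wrist_force"]-w0)[2]
hand.move_gripper(0,110)
x,y=.5441,.2559
bot.servo_line([x,y,.154],q,.02);bot.dwell(.2);show(.154)
for z in np.arange(.153,.1455,-.001):
    bot.servo_line([x,y,z],q,.02); bot.dwell(.1)
    if show(z)>22: break
E
```

```text
0.154 [0.544  0.2557 0.1539] [1.27 1.35 0.95] [ 0.25 -0.22 -0.03] 0.0245 13.35
0.153 [0.5441 0.2558 0.1533] [ 1.04 -0.05  7.56] [-0.09  0.17 -0.03] 0.0249 13.7
0.152 [0.5441 0.2559 0.1521] [-0.33  0.48  8.19] [-0.24  0.18  0.  ] 0.0248 14.05
0.151 [0.5441 0.2559 0.1511] [-0.8  -1.61  7.99] [-0.29  0.21 -0.04] 0.0245 14.4
0.15 [0.5441 0.2559 0.1501] [-1.07 -1.35  9.82] [-0.28  0.24  0.03] 0.0252 14.75
0.149 [0.5441 0.2559 0.1492] [-0.08 -0.58 10.61] [-0.24  0.33 -0.05] 0.0245 15.1
0.148 [0.5441 0.2559 0.1483] [-0.47 -0.1  11.26] [-0.29  0.34 -0.03] 0.0248 15.45
0.147 [0.5441 0.2559 0.1474] [-1.12 -1.77 11.63] [-0.33  0.43  0.01] 0.0244 15.8
0.146 [0.5441 0.2559 0.1464] [-0.9  -1.59 11.9 ] [-0.3   0.44  0.02] 0.0247 16.15
```

```bash
python3 - <<'E'
from h import *
a=vision.read_camera("wrist")["frame"];b=vision.read_camera("scene")["frame"][200:350,230:370]
b=cv2.resize(b,(358,384),interpolation=2);im=np.hstack([a,b])[:,:,::-1]
cv2.imwrite("pics/f.png",cv2.resize(im,(800,int(384*800/im.shape[1]))))
bot.dwell(.5);o=get_obs();print(o["position"],o["wrist_force"],o["grip_force"],o["time_s"])
E
```

```text
[0.54416015 0.25587364 0.14643856] [-2.62141196 -1.71179147  8.31157132] 110.11742949485779 16.75
```

View pics/f.png

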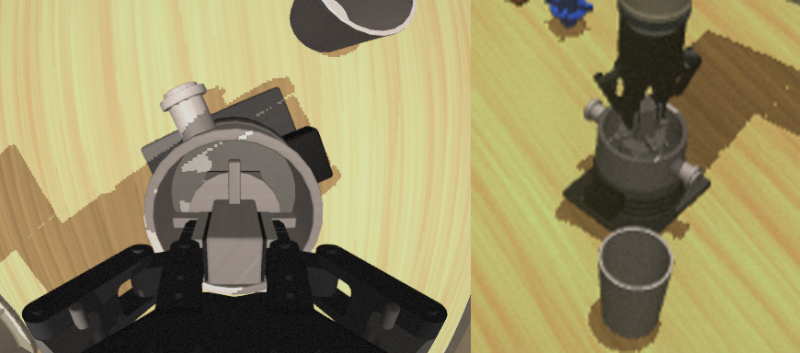

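The picture shows the rotor seated upright and centred in the bowl at (235,210), held by its head. The tumbler stands untouched at (350,20). The push is steady, so I'm handing in.

```bash
python3 -c "
from h import *
print(hand_in())"
```

```text
the job is handed in; nothing more can be done
None
```

The rotor is home and upright in the drive socket, and the arm is still gripping its head and pushing with about 12 N; that holds the seal about 7 of its 8 mm down, judged from tool height and push force since the seal itself can't be read. I handed the job in just under 17 s into the run; the arm never went near the bottle, tumbler or cover.

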